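# Load a mortar coupon under the spring clip of a test fixture

## Task

Load the mortar coupon into the clamping fixture without gripping it: press the clip's long thumb plate down with one fingertip so that the clip's foot rises, keep it pressed while the other fingertip pushes the coupon along the channel, beneath the foot, fully home against the end stop, and only then let the clip go so that it clamps the coupon. The coupon must stay down on the deck, never lifted or tipped up. Leave the brass cone, the spare coupon, the jar and the spatula where they are, and finish with the hand clear.

Things in the scene. Friction and masses are not known exactly. Their poses are not given: they have to be found in the camera images.
- fixture: Aluminium clamping fixture bolted to the bench (cannot move), base plate 150 x 76 x 14 mm. Origin at bench level; x is the push direction, z up, +y the side of the thumb plate (all fixture coordinates below are in this frame). Base spans x -108..+42, y -38..+38 mm; its top, the deck, is 14 mm above the bench. A channel runs along x on the deck, open at its -x end.
- channel (a point): Point on the deck in the middle of the channel's open end: fixture x = -102, y = 0 mm, 14 mm above the bench. The channel lies between two steel side rails, inner faces at y = -26.5 and +26.5 mm, 4 mm thick, 9 mm high above the deck, x -102..+36 mm. Beside the +y rail the clip's hinge rod runs along x at y = 34 mm, 20 mm above the bench; rod and bearing blocks are under 27 mm high.
- stop (a point): Middle of the near face of the end stop that closes the channel, at deck height: fixture x = +30, y = 0 mm, 14 mm above the bench. The stop is 12 mm high, rigid, and may be pushed against: the coupon is felt to come up hard.
- coupon: The work: loose square coupon of grey mortar, 50 x 50 mm, 14 mm thick, about 80 g, lying flat on the deck in the channel with 1.5 mm side play, its front edge 4 to 24 mm short of the clip's foot. Origin at the centre of its underside, x and y along its sides, nearly parallel to the fixture's. When home against the stop its origin is at fixture x = +5 mm.
- clip (a joint): Turn of the sprung clip about its rod, rad: 0 at rest (foot down), grows as the thumb plate is pressed, limit 0.55; the spring returns it. At 0 the foot's underside is 7 mm above the deck, so the coupon cannot pass; it clears the coupon from 0.23; keep it at 0.27 or more to pass (0.38 is comfortable). Loaded, it rests at about 0.21. A press in mid plate takes 3 N to start, 5 N at 0.4.
- thumb_mid (a point): Middle of the top face of the clip's thumb plate, a flat steel strip 3 mm thick that spans fixture x -108..0, y 37..78 mm, beside the base. At rest: fixture x = -54, y = 61 mm, 29 mm above the bench, the plate sloping up outwards by 0.28 rad, outer edge 34 mm above the bench. It turns with the clip. A press anywhere along its length works alike, and the fingertip may slide along it.
- hinge (a point): Point on the clip's hinge rod at fixture x = 0, y = 34 mm, 20 mm above the bench; the axis runs along x. At clip 0.38 the thumb plate slopes 0.1 rad down outwards and its top at fixture y = 56 mm is about 19 mm above the bench, that is 5 mm above the deck, so the other fingertip, at the same height in the channel, meets the coupon's rear edge.
- foot (a point): Centre of the underside of the clip's dark steel foot (12 x 12 mm, 19 mm high) over the channel: fixture x = +6, y = -4 mm, 21 mm above the bench at rest; it spans x 0..12 mm. A steel arm joins it to the hinge at the same x, top 44 mm above the bench at rest, under 65 mm with the clip open.
- home (a point): Fixed point where the centre (half-way up) of the coupon is when it is home: fixture x = +5, y = 0 mm, 21 mm above the bench.
- flow_cone: Bystander: brass flow cone, 100 mm across the base, 55 mm high; origin at the centre of its underside.
- spare_coupon: Bystander: second mortar coupon, same size, lying on the bench outside the fixture; origin at the centre of its underside.
- jar: Bystander: closed jar, 60 mm across, 70 mm high; origin at the centre of its underside.
- spatula: Bystander: spatula lying on the bench beyond the end stop, roughly across the push direction; origin on its underside.
Things that resemble listed ones, but are neither listed nor needed, are in the scene too. Leave any purple look-alike of the coupon alone.

How it is judged:
On the way, in this order (a step that is already met when the one before it is completed fails the run):
1. a fingertip holds the thumb plate down and the clip is open (contact force between the fingers and clip_c2 above 0.5 N and value of joint clip above 0.23 rad and x of coupon in the frame of fixture below -0.022 m), for 0.2 s.
2. with the thumb plate still held down, a finger pushes the coupon beneath the foot (contact force between the fingers and clip_c2 above 0.5 N and value of joint clip above 0.22 rad and contact force between the fingers and coupon above 0.05 N and x of coupon in the frame of fixture above -0.019 m), for 0.02 s.
3. the coupon is home (within 4 mm of the end stop) while the thumb plate is still held down (contact force between the fingers and clip_c2 above 0.5 N and value of joint clip above 0.22 rad and x of coupon in the frame of fixture above 0.001 m), for 0.1 s.
At the end, for the whole second after the job is handed in: The coupon lies flat on the deck in the channel, at rest within 4 mm of the end stop, the released clip's foot resting on it with its spring force (clip 0.16 to 0.26 rad, over 0.8 N), and the four bystanders within 15 mm of where they were (x of coupon in the frame of fixture between 0.001 and 0.008 m and y of coupon in the frame of fixture between -0.004 and 0.004 m and z of coupon in the frame of fixture between 0.011 and 0.016 m and angle between coupon's own z axis and vertical below 0.08 rad and value of joint clip between 0.16 and 0.26 rad and contact force between clip_c3 and coupon above 0.8 N and linear speed of coupon below 0.01 m/s and distance of each of flow_cone, spare_coupon, jar, spatula from where it was at the start of the episode below 0.015 m); the robot touches nothing.
It fails at once if the coupon is lifted or tipped up (z of coupon in the frame of fixture above 0.022 m or angle between coupon's own z axis and vertical above 0.3 rad).
It fails at once if a bystander is disturbed (moved over 15 mm) (distance of any of flow_cone, spare_coupon, jar, spatula from where it was at the start of the episode above 0.015 m).
It also fails if it takes over 48 s, if anything falls off the work surface, if the arm or the gripper's body presses on something with over 40 N, if the wrist force passes 120 N, or if a joint passes its speed limit or range.

## Robot

A 6-joint arm with a two-finger parallel gripper is mounted at the origin on the work surface. World frame = base frame: x ahead of the robot, y to its left, z up, the work surface at z = 0. Lengths are in m, angles in rad, forces in N, time in s.
With the tool pointing down it reaches from about 0.3 to 0.875 m from the base axis. Payload 4.2 kg.
Tool frame: the origin (TCP) lies midway between the tips of the shut fingers; the grasp point (between the pads) lies 19 mm behind it; z points along the fingers, y is the direction in which the jaws open and shut (so a half turn about z gives the same grasp; the last joint's range is limited). The gripper opens to 85 mm and grips with 20 to 120 N. Pads are 22 mm wide; open, the fingers measure 114 mm over their backs; the gripper's body (76 mm by 85 mm) begins 54 mm behind the grasp point. The pads swing forward as they close: fully open they stand 13 mm farther back than shut.
Start: joints at [-1.329, 0.32, 1.565, -0, 1.257, -0.02], TCP at [0.149, -0.555, 0.231] pointing down, gripper open.
Joint ranges: [-3.11, 3.11], [-0.84, 2.01], [0.21, 2.61], [-1.34, 4.49], [0.05, 2.63], [-2.56, 2.56]. Speed limits (rad/s): [2.57, 2.57, 3.14, 3.14, 3.14, 3.14].

## Interface

Orientations are given as [roll, pitch, yaw] about the fixed x, y, z axes, in that order (R = Rz(yaw) Ry(pitch) Rx(roll)).
In Python, from cell import manip gives the robot as it stands. The module is installed in compiled form; this text tells all that it offers.
- The arm moves only by the tool arm_command, never from a script. Its argument "moves" is a list that holds one entry, the list of rows, each a list of 7 numbers: the shift along the world's x, y, z in cm, then the turn, a rotation vector about the world's x, y, z in rad, then the opening, from -1 (shut) to 1 (fully open). In form: [[[dx, dy, dz, rx, ry, rz, grip], ...]]. A call has 1 to 8 rows; each row is the pose to reach, as a shift and turn from the pose measured when the call began; what a row does not reach only later rows make up. A row lasts 1/10 s, in which the tool goes at most 50 mm and 8.59 degrees, less where a joint would pass 70% of its speed; a pose out of reach is approached as far as the arm can. A call with a gripper value outside its range is refused whole. The fingers move at their own pace and stop on an object; "squeeze" is the grip in N (left out, the last holds). Time passes only in rows, so rows that repeat a pose let the fingers close. It gives the time, the measured TCP pose, the force and the opening at its end, in the units of the state.
- manip.sense(): the state, without advancing time (a new reading comes with each control period).
- manip.camera(name): name is "scene" or "top" or "wrist"; returns the picture (400x640x3 uint8, red, green, blue); there is no depth.
- manip.camera_model(name): a dict with "fx", "fy", "cx", "cy" (pixels), "position" and "rotation" of the camera in the world; the wrist camera has in their place "tool_from_camera" (4x4, takes a point from camera to tool coordinates, whose origin is the TCP and whose axes are the flange's). Camera axes: x right, y down, z forward; pixel columns grow to the right and rows downward; lengths in m; the calibration is good to about 2 mm. A picture is of the moment at which its call begins: read the wrist's pose just before it. camera_model takes no time and is no camera call.
- manip.hand_in(): hands the job in, once; it reports no verdict.
Trained networks look in the newest picture that a camera, given by its name, has taken for a name from the list of things; names that differ only in an ending like _2 or _b are one class to them, and where a whole thing is asked for, a point or a joint stands for the part that bears it (a point fixed in the world has none). Each returns a list of dicts, best first, with "conf" (0 to 1); they miss things now and then, are a little off and sometimes report something else, mostly with a low value. They report only what shows in the picture. A call takes as long as a camera call. They do not tell look-alikes from the thing itself.
- manip.masks_of(camera, query): "pixels" (400x640 bool, what is visible of it) and "extent" ([left, top, right, bottom] in pixels, round what is visible of it).
- manip.landmark_of(camera, query): "xy" ([column, row] in pixels: a listed point, or the origin of a listed thing).
The state is a dict: "time": time; "joint_positions": joint angles; "joint_velocities": joint speeds; "tau": joint torques, N m; "tool_pos": TCP position; "eef_rot": TCP orientation; "ft_force": force on the tool from outside, world axes, zero at the start; "ft_torque": the same for the moment, N m; "finger_gap": opening from 0.0 (shut) to 1.0 (fully open).
Only numpy, scipy, OpenCV 4.12 (cv2) and the standard library are available. Lean on these libraries where they do the work, as an engineer would, in place of code of your own. Each camera call takes 0.05 s, during which the arm holds its last target. There are 200 camera calls.

## Working session

There is one attempt and no reset: what is moved stays moved. The work goes in short steps, Python scripts to look and compute and a tool call to move; the robot and the scene stay as the last step left them, time stands still between calls to the robot, and variables do not carry over. Pictures are saved under pics/ and viewed, about 8 in all and at most 12, crops included, and the job is handed in when it is done.

Besides the shell and the picture viewer there is one more tool, called after "Request:" as name(argument=value, ...) on one line, values as JSON. arm_command: Moves the arm, as the interface text tells. Its arguments: {"type":"object","properties":{"moves":{"type":"array","items":{"type":"array","items":{"type":"array","items":{"type":"number"}}}},"squeeze":{"type":"number"}},"required":["moves"]}

```bash
mkdir -p pics; cat > h.py <<'E'
import numpy as np, cv2
from cell import manip
def ray(cam,px):
    m=manip.camera_model(cam); R=np.array(m["rotation"]); p=np.array(m["position"])
    d=R@np.array([(px[0]-m["cx"])/m["fx"],(px[1]-m["cy"])/m["fy"],1]); return p,d
def at(cam,px,z):
    p,d=ray(cam,px); return p+d*(z-p[2])/d[2]
def proj(cam,P):
    m=manip.camera_model(cam); R=np.array(m["rotation"]); c=R.T@(np.array(P)-m["position"])
    return np.array([m["fx"]*c[0]/c[2]+m["cx"],m["fy"]*c[1]/c[2]+m["cy"]])
def save(n,im,s=1): cv2.imwrite(n,cv2.resize(im,None,fx=s,fy=s,interpolation=cv2.INTER_CUBIC)[...,::-1])
E
python3 - <<'E'
from h import *
np.set_printoptions(precision=4,suppress=True)
s=manip.sense(); print(s)
Z=dict(channel=.014,stop=.014,coupon=.014,thumb_mid=.029,hinge=.02,foot=.021,home=.021,flow_cone=0,spare_coupon=0,jar=0,spatula=0,fixture=0)
for c in ("top","scene"):
    save(f"pics/{c}.png",manip.camera(c)); print(c,manip.camera_model(c)["position"])
    for q,z in Z.items():
        for d in manip.landmark_of(c,q)[:3]: print(c,q,np.round(d["xy"],1),round(d["conf"],2),at(c,d["xy"],z)[:2])
E
```

```text
{'time': 0.0, 'joint_positions': array([-1.329 ,  0.3203,  1.5657,  0.    ,  1.2574, -0.02  ]), 'joint_velocities': array([ 0.0002, -0.0013,  0.0013,  0.0018,  0.0002, -0.0012]), 'tau': array([ -0.0022, -41.5534, -23.4167,  -0.0003,   0.0082,  -0.    ]), 'tool_pos': array([ 0.1487, -0.5549,  0.2305]), 'eef_rot': array([-3.1398, -0.0001,  0.2618]), 'ft_force': array([-0.3003,  0.2006,  0.3351]), 'ft_torque': array([-0.0189,  0.0167,  0.0409]), 'finger_gap': 1.0004728710258772}
top [0.4577 0.0727 0.8547]Traceback (most recent call last):
  File "<stdin>", line 8, in <module>
  File "h.py", line 7, in at
    p,d=ray(cam,px); return p+d*(z-p[2])/d[2]
                                         ~^^^
IndexError: invalid index to scalar variable.
```

View pics/top.png

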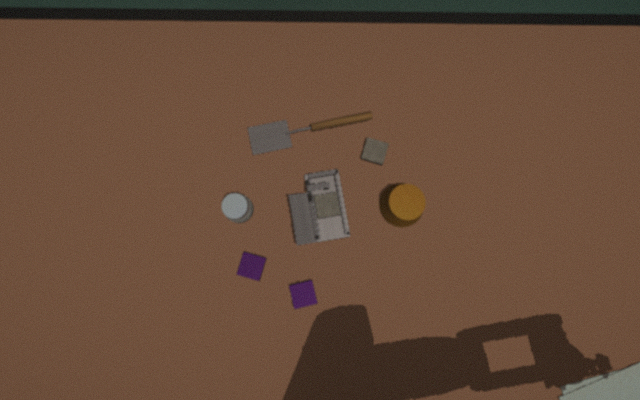

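The top view shows the fixture near pixel (322,207) with the thumb plate at (301,217) and the coupon in the channel at (327,205). The spare is at (374,151), the jar at (235,207), the cone at (405,203) and the spatula near (310,130). Purple look-alikes are at (251,266) and (303,294). I need to check the rotation format.

```bash
cat > h.py <<'E'
import numpy as np, cv2
from scipy.spatial.transform import Rotation as Ro
from cell import manip
np.set_printoptions(precision=4,suppress=True)
def cam_(cam):
    m=manip.camera_model(cam)
    if "position" in m:
        r=np.array(m["rotation"],float)
        R=r if r.shape==(3,3) else (Ro.from_euler("xyz",r).as_matrix() if r.size==3 else None)
        return m,R,np.array(m["position"])
    s=manip.sense(); T=np.array(m["tool_from_camera"]); Rt=Ro.from_euler("xyz",s["eef_rot"]).as_matrix()
    return m,Rt@T[:3,:3],s["tool_pos"]+Rt@T[:3,3]
def at(cam,px,z):
    m,R,p=cam_(cam); d=R@np.array([(px[0]-m["cx"])/m["fx"],(px[1]-m["cy"])/m["fy"],1]); return p+d*(z-p[2])/d[2]
def proj(cam,P):
    m,R,p=cam_(cam); c=R.T@(np.array(P)-p)
    return np.array([m["fx"]*c[0]/c[2]+m["cx"],m["fy"]*c[1]/c[2]+m["cy"]])
def save(n,im,s=1): cv2.imwrite(n,cv2.resize(im,None,fx=s,fy=s,interpolation=cv2.INTER_CUBIC)[...,::-1])
Z=dict(channel=.014,stop=.014,coupon=.014,thumb_mid=.029,hinge=.02,foot=.021,home=.021,flow_cone=0,spare_coupon=0,jar=0,spatula=0,fixture=0)
E
python3 - <<'E'
from h import *
for c in ("top","scene","wrist"): print(c,manip.camera_model(c))
save("pics/scene.png",manip.camera("scene"))
for c in ("top","scene"):
    for q,z in Z.items():
        for d in manip.landmark_of(c,q)[:2]:
            print(c,q,np.round(d["xy"],1),round(d["conf"],2),at(c,d["xy"],z)[:2])
E
```

```text
top {'fx': 391.6456722398578, 'fy': 391.6456722398578, 'cx': 316.29468665535575, 'cy': 201.18020047141906, 'position': array([0.4577, 0.0727, 0.8547]), 'rotation': array([-3.0065, -0.0158, -1.5681])}
scene {'fx': 410.90041698959504, 'fy': 410.90041698959504, 'cx': 317.32837941047325, 'cy': 198.98807436488283, 'position': array([ 0.8538, -0.2896,  0.6538]), 'rotation': array([-2.5064, -0.0052,  0.7084])}
wrist {'fx': 291.0810341761757, 'fy': 291.0810341761757, 'cx': 316.9131774296896, 'cy': 200.5279296619685, 'tool_from_camera': array([[-0.0005, -0.9575, -0.2884,  0.0744],
       [ 1.    , -0.0006,  0.0002, -0.0003],
       [-0.0003, -0.2884,  0.9575, -0.1434],
       [ 0.    ,  0.    ,  0.    ,  1.    ]])}
top channel [332.4 237.8] 0.85 [0.4931 0.025 ]
top stop [322.9 176.2] 0.76 [0.6272 0.0454]
top coupon [304.1 296.1] 0.95 [0.3711 0.0847]
top coupon [254.6 262.4] 0.7 [0.4407 0.1899]
top thumb_mid [300.5 217.3] 0.88 [0.5354 0.0933]
top hinge [309.8 189.2] 0.61 [0.5973 0.0739]
top foot [323.3 186.1] 0.55 [0.6041 0.0448]
top home [323.5 188.8] 0.89 [0.5981 0.0443]
top flow_cone [402.6
[... 294 characters left out ...]
 [0.6274 0.0435]
scene coupon [257.4 155. ] 0.89 [0.3797 0.0756]
scene coupon [316.3 138.7] 0.85 [0.4421 0.1926]
scene thumb_mid [317.6 182.2] 0.93 [0.5306 0.0934]
scene hinge [334.  207.8] 0.73 [0.5896 0.0722]
scene foot [329.9 220.7] 0.82 [0.6026 0.0442]
scene home [329.9 220.3] 0.75 [0.6021 0.0448]
scene home [319.6 182.6] 0.73 [0.5301 0.1002]
scene flow_cone [251.9 278.5] 0.86 [ 0.5683 -0.125 ]
scene spare_coupon [322.3 296.4] 0.87 [ 0.6816 -0.0706]
scene spare_coupon [367.8 161.2] 0.61 [0.559  0.2242]
scene jar [369.8 162. ] 0.82 [0.5636 0.2252]
scene spatula [394.5 259.7] 0.61 [0.7346 0.0664]
scene spatula [319.3 185.6] 0.24 [0.5239 0.1068]
scene fixture [328. 224.] 0.6 [0.5963 0.0471]
```

View pics/scene.png

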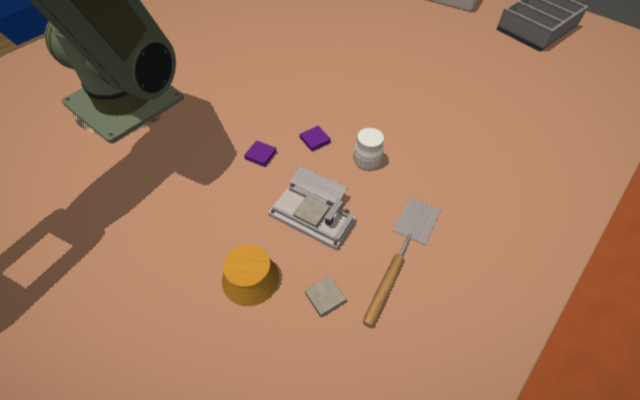

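The scene camera agrees: fixture near (0.597, 0.045) with yaw about 0.12, thumb plate on the +y side, and the coupon in the channel is grey while the look-alikes are purple. Next I go above the fixture for a near look.

Request:
arm_command(moves=[[[2.7,4.1,-0.3,0,0,-0.02,1],[5.4,8.2,-0.6,0,0,-0.04,1],[8.1,12.3,-0.9,0,0,-0.06,1],[10.8,16.4,-1.2,0,0,-0.08,1],[13.5,20.5,-1.5,0,0,-0.1,1],[16.2,24.6,-1.8,0,0,-0.12,1],[18.9,28.7,-2,0,0,-0.13,1],[21.6,32.8,-2,0,0,-0.13,1]]])

```text
time: 2.15
tool_pos: [0.3654, -0.2256, 0.2114]
eef_rot: [3.141, -0.0, 0.131]
ft_force: [0.6, -0.7, -0.1]
finger_gap: 0.998
```

Request:
arm_command(moves=[[[2.7,4.1,0,0,0,0,1],[5.4,8.2,0,0,0,0,1],[8.1,12.3,0,0,0,0,1],[10.8,16.4,0,0,0,0,1],[13.5,20.5,0,0,0,0,1],[16.2,24.6,0,0,0,0,1],[18,27.2,0,0,0,0,1],[18,27.2,0,0,0,0,1]]])

```text
time: 2.95
tool_pos: [0.5475, 0.0496, 0.211]
eef_rot: [-3.141, -0.002, 0.136]
ft_force: [-0.8, -1.0, -0.4]
finger_gap: 1.005
```

```bash
python3 - <<'E'
from h import *
s=manip.sense(); print(s["time"],s["tool_pos"],s["eef_rot"],s["ft_force"])
save("pics/w1.png",manip.camera("wrist"))
for q in ("channel","stop","coupon","thumb_mid","hinge","foot","home"):
    for d in manip.landmark_of("wrist",q)[:2]:
        print(q,np.round(d["xy"],1),round(d["conf"],2),at("wrist",d["xy"],Z[q])[:2])
E
```

```text
2.95 [0.5475 0.0496 0.211 ] [-3.1411 -0.0017  0.1355] [-0.8195 -0.981  -0.4405]
channel [328.7 222.4] 0.95 [0.4907 0.0247]
channel [330.5 167.8] 0.3 [0.5592 0.0325]
stop [326.2 108.5] 0.56 [0.6243 0.0462]
coupon [330.8 164. ] 0.98 [0.5632 0.0317]
coupon [192.2 240. ] 0.94 [0.4439 0.1928]
thumb_mid [273.2 185.4] 0.97 [0.5326 0.0947]
thumb_mid [328.4 132.6] 0.19 [0.5995 0.04  ]
hinge [299.8 139.4] 0.59 [0.5875 0.0706]
foot [458.9 181.3] 0.62 [ 0.5637 -0.1203]
foot [331.3 130. ] 0.61 [0.6025 0.0368]
home [330.8 133.9] 0.76 [0.5984 0.0369]
```

View pics/w1.png

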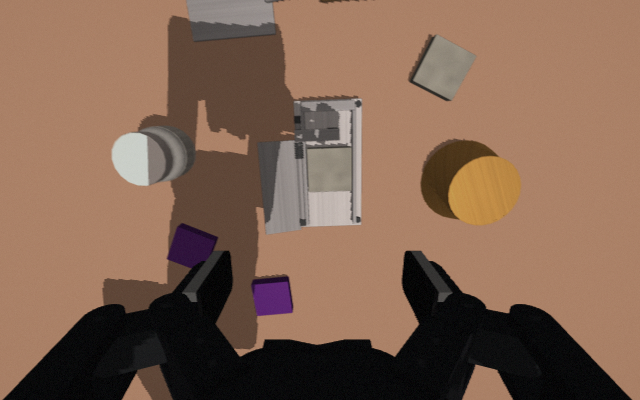

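The wrist view shows the fixture at about (258..362, 98..232), the coupon in the channel at (330,169) with its rear edge near row 192, and the foot at (325,128). The plate is on the left, and the way down is clear. I fit the fixture pose and check it in an enlarged overlay.

```bash
cat >> h.py <<'E'
F=dict(channel=(-.102,0),stop=(.030,0),thumb_mid=(-.054,.061),hinge=(0,.034),foot=(.006,-.004))
def fit(A,B):
    A=np.array(A);B=np.array(B);a=A-A.mean(0);b=B-B.mean(0)
    th=np.arctan2((a[:,0]*b[:,1]-a[:,1]*b[:,0]).sum(),(a*b).sum())
    R=np.array([[np.cos(th),-np.sin(th)],[np.sin(th),np.cos(th)]]);t=B.mean(0)-R@A.mean(0)
    return th,t,A@R.T+t-B
def fx(pose,p): # fixture xyz -> world
    th,x,y=pose;c,s=np.cos(th),np.sin(th);return np.array([x+c*p[0]-s*p[1],y+s*p[0]+c*p[1],p[2]])
def inv(pose,P):
    th,x,y=pose;c,s=np.cos(th),np.sin(th);d=np.array(P[:2])-[x,y];return np.array([c*d[0]+s*d[1],-s*d[0]+c*d[1]])
E
python3 - <<'E'
from h import *
W=dict(channel=(328.7,222.4),stop=(326.2,108.5),thumb_mid=(273.2,185.4),hinge=(299.8,139.4),foot=(331.3,130))
T=dict(channel=(332.4,237.8),stop=(322.9,176.2),thumb_mid=(300.5,217.3),hinge=(309.8,189.2),foot=(323.3,186.1))
S=dict(channel=(281.4,195.3),stop=(340,230.4),thumb_mid=(317.6,182.2),hinge=(334,207.8),foot=(329.9,220.7))
A=[];B=[]
for c,D in (("wrist",W),("top",T),("scene",S)):
    a=[F[k] for k in D];b=[at(c,D[k],Z[k])[:2] for k in D]
    th,t,r=fit(a,b);print(c,th,t,(r*1e3).round(1).tolist());A+=a;B+=b
th,t,r=fit(A,B);print("all",th,t)
im=manip.camera("wrist").copy();x0,y0,k=240,85,5
big=cv2.resize(im[y0:y0+120+40,x0:x0+140],None,fx=k,fy=k,interpolation=cv2.INTER_CUBIC)[:600]
th,t,_=fit([F[q] for q in W],[at("wrist",W[q],Z[q])[:2] for q in W])
pose=(th,*t)
def line(P,col):
    p=np.array([(proj("wrist",fx(pose,q))-[x0,y0]+.5)*k for q in P]).astype(int)
    cv2.polylines(big,[p],True,col,1)
line([(-.108,-.038,.014),(.042,-.038,.014),(.042,.038,.014),(-.108,.038,.014)],(255,0,0))
line([(-.102,-.0265,.023),(.036,-.0265,.023),(.036,.0265,.023),(-.102,.0265,.023)],(0,255,0))
line([(-.108,.078,.034),(0,.078,.034),(0,.037,.0225),(-.108,.037,.0225)],(0,0,255))
save("pics/ov1.png",big)
for d in manip.masks_of("wrist","coupon"): print(d["conf"],d["extent"])
for p in ((307,147.5),(353,147.5),(353,192),(307,192)): print(inv(pose,at("wrist",p,.028))*1e3)
E
```

```text
wrist 0.14451845219241477 [0.5941 0.0398] [[2.7, 1.4], [-1.0, -1.4], [-1.1, -2.5], [1.4, 2.7], [-2.1, -0.2]]
top 0.15316459129922272 [0.5979 0.0421] [[4.0, 1.6], [0.3, 1.3], [-0.2, 0.9], [-4.5, 1.8], [0.4, -5.7]]
scene 0.12400062922662376 [0.5942 0.0419] [[2.3, -2.5], [-3.4, 2.1], [2.6, 2.3], [0.5, 3.5], [-1.9, -5.5]]
all 0.14058298406704672 [0.5954 0.0413]
0.96 [166.0, 221.1, 216.4, 266.1]
0.79 [303.6, 144.3, 350.9, 185.3]
0.57 [248.9, 272.0, 289.0, 312.0]
[-9.9688 23.4386]
[-10.7477 -27.7265]
[-62.0097 -28.7792]
[-61.1892  24.7163]
```

View pics/ov1.png

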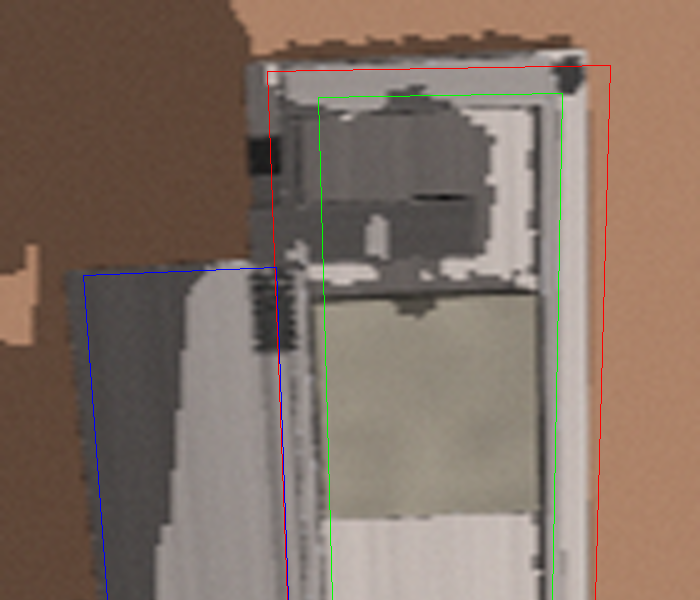

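The overlay sits about 3 px right of and below the true edges. I refit from the corners seen: deck far corners at crop (248,62) and (587,51), plate far-outer corner at (68,272), plus near corners read from w1.

```bash
python3 - <<'E'
from h import *
from scipy.optimize import least_squares
im=manip.camera("wrist").copy();x0,y0,k=240,85,5;c2=lambda u,v:(u/k+x0-.5,v/k+y0-.5)
obs=[((.042,.038,.014),c2(248,62)),((.042,-.038,.014),c2(587,51)),((0,.078,.034),c2(68,272)),
 ((-.108,-.038,.014),(361,224)),((-.108,.078,.034),(266,232.5))]
f=lambda p:np.concatenate([proj("wrist",fx(p,q))-o for q,o in obs])
r=least_squares(f,(.14,.597,.042));pose=r.x;print(pose,r.fun.round(1))
x0,y0,k=255,90,4
big=cv2.resize(im[y0:y0+150,x0:x0+115],None,fx=k,fy=k,interpolation=cv2.INTER_CUBIC)
def line(P,col):
    p=np.array([(proj("wrist",fx(pose,q))-[x0,y0]+.5)*k for q in P]).astype(int)
    cv2.polylines(big,[p],True,col,1)
line([(-.108,-.038,.014),(.042,-.038,.014),(.042,.038,.014),(-.108,.038,.014)],(255,0,0))
line([(-.102,-.0265,.023),(.036,-.0265,.023),(.036,.0265,.023),(-.102,.0265,.023)],(0,255,0))
line([(-.108,.078,.034),(0,.078,.034),(0,.037,.0225),(-.108,.037,.0225)],(0,0,255))
save("pics/ov2.png",big)
x0,y0,k=240,85,5
for p in ((315,297),(537,293),(540,515),(325,519)): print(inv(pose,at("wrist",c2(*p),.028))*1e3)
E
```

```text
[0.1858 0.5963 0.043 ] [ 0.2  1.2  1.1 -0.6  0.9  1.5 -1.2 -2.6 -1.3 -0. ]
[-7.2785 26.1242]
[ -9.1577 -23.0312]
[-59.8656 -22.3935]
[-58.0281  27.3684]
```

View pics/ov2.png

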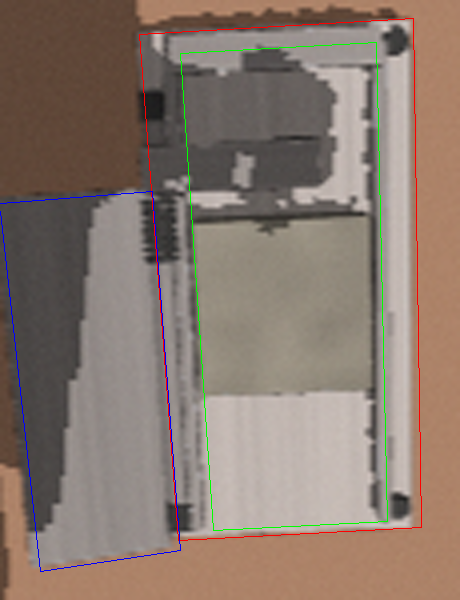

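```bash
python3 - <<'E'
from h import *
from scipy.optimize import least_squares
x0,y0,k=240,85,5;c2=lambda u,v:(u/k+x0-.5,v/k+y0-.5)
obs=[((.042,.038,.014),c2(248,62)),((.042,-.038,.014),c2(587,51)),((0,.078,.034),c2(68,272)),
 ((-.108,-.038,.014),(357.5,220.2)),((-.108,.078,.034),(265,232.)),((-.108,.038,.014),(299.5,224.5))]
f=lambda p:np.concatenate([proj("wrist",fx(p,q))-o for q,o in obs])
r=least_squares(f,(.14,.597,.042),loss="soft_l1");pose=r.x;print(pose,r.fun.round(1))
for p in ((315,297),(537,293),(540,515),(325,519)): print(inv(pose,at("wrist",c2(*p),.028))*1e3)
np.save("pose.npy",pose);s=manip.sense();t=fx(pose,(-.085,.028,.06));print(s["tool_pos"],s["eef_rot"],t,(t-s["tool_pos"])*100,pose[0]-s["eef_rot"][2])
E
```

```text
[0.1853 0.597  0.0437] [-0.4  0.5  0.6 -1.4  0.3  0.7  1.8  0.6 -0.9 -0.1 -0.8 -0.5]
[-8.1193 25.5363]
[ -9.9749 -23.6199]
[-60.6831 -23.0064]
[-58.8694  26.7563]
[0.5453 0.0458 0.2116] [ 3.1412 -0.0006  0.1303] [0.5083 0.0556 0.06  ] [ -3.6995   0.9763 -15.1576] 0.05495762187851938
```

Request:
arm_command(moves=[[[-1.2,0.3,-4,0,0,0.02,-0.02],[-2.4,0.6,-8,0,0,0.04,-0.02],[-3.6,0.9,-12,0,0,0.04,-0.02],[-3.7,1.0,-14,0,0,0.04,-0.02],[-3.7,1.0,-14,0,0,0.04,-0.02],[-3.7,1.0,-14,0,0,0.04,-0.02],[-3.7,1.0,-14,0,0,0.04,-0.02]]])

```text
time: 4.2
tool_pos: [0.5099, 0.0558, 0.0732]
eef_rot: [3.141, -0.004, 0.17]
ft_force: [0.2, 0.1, -0.7]
finger_gap: 0.491
```

```bash
python3 - <<'E'
from h import *
s=manip.sense(); print(s["time"],s["tool_pos"],s["eef_rot"],s["ft_force"],s["finger_gap"])
pose=np.load("pose.npy");print(inv(pose,s["tool_pos"]))
save("pics/w2.png",manip.camera("wrist"))
E
```

```text
4.2 [0.5099 0.0558 0.0732] [ 3.1408 -0.0042  0.1701] [ 0.2091  0.0945 -0.7369] 0.4908781717920463
[-0.0833  0.0279]
```

View pics/w2.png

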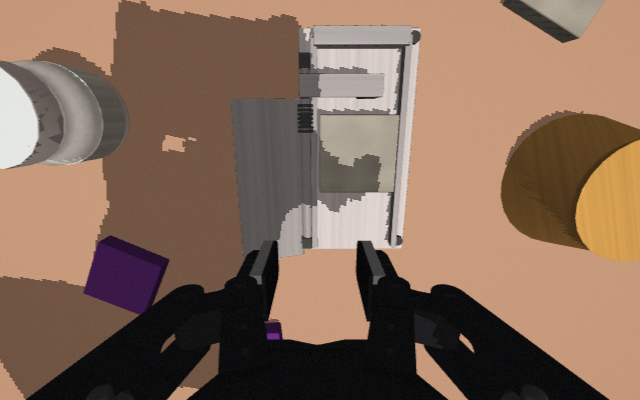

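The near view shows the fingers parallel to the channel: left tip at about (267,245) over the plate column, right tip at about (368,245) over the channel, and the coupon's rear edge at row 192. I refit from this view.

```bash
python3 - <<'E'
from h import *
from scipy.optimize import least_squares
obs=[((.042,-.038,.014),(419.5,27.5)),((-.108,-.038,.014),(402.5,248)),((0,.078,.034),(231.5,99)),((-.108,.078,.034),(243.5,258.)),((.042,.038,.014),(301,28))]
f=lambda p:np.concatenate([proj("wrist",fx(p,q))-o for q,o in obs])
r=least_squares(f,(.16,.597,.042),loss="soft_l1");pose=r.x;print(pose,r.fun.round(1))
for p in ((319,115),(397,114),(394.5,191.5),(319,192.5)): print(inv(pose,at("wrist",p,.028))*1e3)
s=manip.sense();print(inv(pose,s["tool_pos"]))
Rt=Ro.from_euler("xyz",s["eef_rot"]).as_matrix()
for y in (.021,.0355,-.021,-.0355):
  for z in (0,-.008): print(y,z,proj("wrist",s["tool_pos"]+Rt@[.011,y,z]))
np.save("pose2.npy",pose)
E
```

```text
[0.1709 0.5962 0.0434] [ 2.6  0.  -0.3  0.7 -0.4 -1.   0.8  3.6 -1.8 -0.3]
[-9.7763 25.8187]
[ -9.2397 -22.7172]
[-59.085  -24.8771]
[-59.7018  25.7789]
[-0.083   0.0269]
0.021 0 [356.9313 236.5914]
0.021 -0.008 [359.0086 243.0001]
0.0355 0 [384.0618 236.5762]
0.0355 -0.008 [387.5442 242.984 ]
-0.021 0 [278.3418 236.6354]
-0.021 -0.008 [276.3489 243.0466]
-0.0355 0 [251.2082 236.6506]
-0.0355 -0.008 [247.8099 243.0627]
```

Request:
arm_command(moves=[[[0,0,-3,0,0,0,-0.02],[0,0,-4.5,0,0,0,-0.02],[0,0,-5,0,0,0,-0.02],[0,0,-5.3,0,0,0,-0.02],[0,0,-5.6,0,0,0,-0.02],[0,0,-5.8,0,0,0,-0.02],[0,0,-5.8,0,0,0,-0.02]]])

```text
time: 4.95
tool_pos: [0.5101, 0.0565, 0.0171]
eef_rot: [-3.141, -0.006, 0.17]
ft_force: [-3.2, 3.6, 8.8]
finger_gap: 0.49
```

```bash
python3 - <<'E'
from h import *
s=manip.sense(); print(s["time"],s["tool_pos"],s["eef_rot"],s["ft_force"],s["ft_torque"],s["finger_gap"])
pose=np.load("pose2.npy");print(inv(pose,s["tool_pos"]))
a=manip.camera("wrist")[0:300,180:480];b=manip.camera("scene")[150:270,240:390]
a=cv2.resize(a,(480,480),interpolation=cv2.INTER_CUBIC);b=cv2.resize(b,None,fx=2,fy=4,interpolation=cv2.INTER_CUBIC)
save("pics/c1.png",np.hstack([a,b]))
E
```

```text
4.95 [0.5101 0.0565 0.0171] [-3.1413 -0.0055  0.1695] [-3.2185  3.6057  8.7631] [0.6834 0.686  0.0495] 0.4904259943988275
[-0.0826  0.0275]
```

View pics/c1.png

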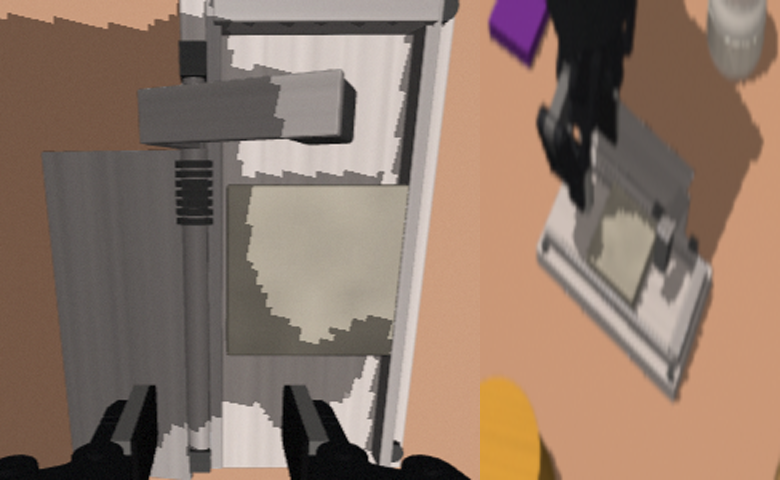

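```bash
python3 - <<'E'
from h import *
pose=np.load("pose2.npy");s=manip.sense();print(s["time"],s["tool_pos"],s["ft_force"],s["ft_torque"])
for c in (.0,.1,.2,.25,.3,.35,.4,.5):
    y=.034+.044*np.cos(c)+.014*np.sin(c);z=.02+.014*np.cos(c)-.044*np.sin(c)
    print(c,proj("wrist",fx(pose,(0,y,z))),proj("wrist",fx(pose,(-.1,y,z))))
print(proj("wrist",fx(pose,(.042,-.038,.014))),proj("wrist",fx(pose,(0,.034,.023))))
E
```

```text
5.05 [0.5101 0.0565 0.0173] [-3.6513  3.6091  8.6613] [0.7471 0.7106 0.0643]
0.0 [194.4426  91.7196] [218.2743 301.6641]
0.1 [195.9104  92.5185] [218.7972 296.3986]
0.2 [198.3916  93.2772] [220.189 291.317]
0.25 [199.9722  93.64  ] [221.1839 288.8582]
0.3 [201.7589  93.9913] [222.3639 286.4597]
0.35 [203.7371  94.3307] [223.7185 284.125 ]
0.4 [205.8927  94.6579] [225.2374 281.8574]
0.5 [210.6835  95.2753] [228.7285 277.533 ]
[468.0203  -8.1733] [302.9866  93.3913]
```

The clip arm is visibly raised (crop (245,105)), the plate edge projects to a clip angle of about 0.35–0.4, and 8.7 N fits a press at the inner fingertip edge. I press slightly more to learn the loaded offset.

Request:
arm_command(moves=[[[0.2,0.03,-0.3,0,0,0,-0.02],[0.5,0.09,-0.3,0,0,0,-0.02],[0.5,0.09,-0.3,0,0,0,-0.02]]])

```text
time: 5.35
tool_pos: [0.5139, 0.0576, 0.016]
eef_rot: [-3.141, -0.003, 0.17]
ft_force: [-6.7, 0.1, 10.2]
finger_gap: 0.489
```

Request:
arm_command(moves=[[[0.5,0.09,-0.17,0,0,0,-0.02],[1.0,0.17,-0.17,0,0,0,-0.02],[1.5,0.26,-0.17,0,0,0,-0.02],[2.0,0.34,-0.17,0,0,0,-0.02],[2.0,0.34,-0.17,0,0,0,-0.02]]])

```text
time: 5.85
tool_pos: [0.5331, 0.0613, 0.0162]
eef_rot: [-3.14, -0.002, 0.17]
ft_force: [-5.4, 1.3, 10.0]
finger_gap: 0.494
```

```bash
python3 - <<'E'
from h import *
s=manip.sense(); print(s["time"],s["tool_pos"],s["ft_force"],s["ft_torque"])
pose=np.load("pose2.npy");print(inv(pose,s["tool_pos"]))
a=manip.camera("wrist")[0:300,180:480];b=manip.camera("scene")[150:270,240:390]
a=cv2.resize(a,(480,480),interpolation=cv2.INTER_CUBIC);b=cv2.resize(b,None,fx=2,fy=4,interpolation=cv2.INTER_CUBIC)
save("pics/c2.png",np.hstack([a,b]))
E
```

```text
5.85 [0.5331 0.0613 0.0162] [-5.423   1.276  10.0004] [0.4317 0.9155 0.1294]
[-0.0592  0.0284]
```

View pics/c2.png

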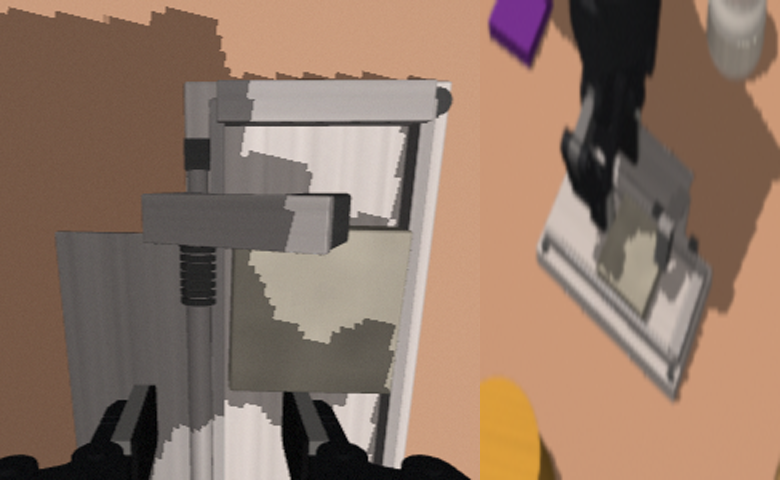

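The fingertip is against the coupon's rear edge (crop row about 390), the coupon has moved and stayed square, and the clip is still up. I keep pushing.

Request:
arm_command(moves=[[[0.5,0.09,-0.17,0,0,0,-0.02],[1.0,0.15,-0.17,0,0,0,-0.02],[1.5,0.23,-0.17,0,0,0,-0.02],[2.0,0.31,-0.17,0,0,0,-0.02],[2.4,0.38,-0.17,0,0,0,-0.02],[2.4,0.38,-0.17,0,0,0,-0.02]]])

```text
time: 6.55
tool_pos: [0.5564, 0.0654, 0.0166]
eef_rot: [-3.139, -0.001, 0.17]
ft_force: [-5.7, 1.6, 9.4]
finger_gap: 0.49
```

Request:
arm_command(moves=[[[0.3,0.05,-0.17,0,0,0,-0.02],[0.5,0.09,-0.17,0,0,0,-0.02],[0.5,0.09,-0.17,0,0,0,-0.02]]])

```text
time: 6.85
tool_pos: [0.5597, 0.0663, 0.0167]
eef_rot: [-3.139, 0.003, 0.17]
ft_force: [-6.6, -0.6, 9.9]
finger_gap: 0.494
```

```bash
python3 - <<'E'
from h import *
s=manip.sense(); print(s["time"],s["tool_pos"],s["ft_force"],s["ft_torque"])
pose=np.load("pose2.npy");print(inv(pose,s["tool_pos"]))
E
```

```text
6.85 [0.5597 0.0663 0.0167] [-6.6086 -0.6211  9.9494] [0.1812 1.198  0.0364]
[-0.0321  0.0287]
```

Request:
arm_command(moves=[[[0.4,0.07,-0.21,0,0,0,-0.02],[0.6,0.1,-0.21,0,0,0,-0.02],[0.6,0.1,-0.21,0,0,0,-0.02]]])

```text
time: 7.15
tool_pos: [0.5599, 0.0663, 0.0162]
eef_rot: [-3.138, 0.015, 0.17]
ft_force: [-15.4, -2.9, 15.3]
finger_gap: 0.489
```

```bash
python3 - <<'E'
from h import *
s=manip.sense(); print(s["time"],s["tool_pos"],s["ft_force"],s["ft_torque"])
pose=np.load("pose2.npy");print(inv(pose,s["tool_pos"]))
a=manip.camera("wrist")[0:300,180:480]
save("pics/c3.png",cv2.resize(a,(580,580),interpolation=cv2.INTER_CUBIC))
E
```

```text
7.15 [0.5599 0.0663 0.0162] [-15.4451  -2.8901  15.321 ] [-0.3946  2.4486 -0.1835]
[-0.0319  0.0287]
```

View pics/c3.png

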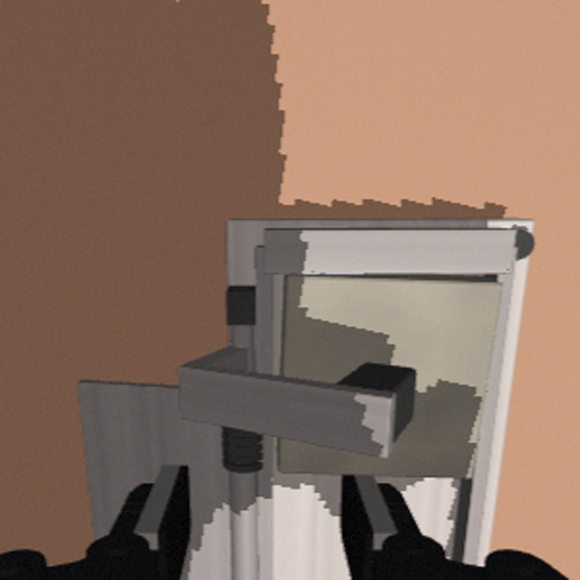

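The coupon came up hard against the stop: 15 N along -x, front edge touching the stop face (crop row about 277), clip still open. I hold briefly, back the finger off a few mm with the clip still pressed, then rise.

Request:
arm_command(moves=[[[0.1,0.02,-0.2,0,0,0,-0.02],[0.1,0.02,-0.2,0,0,0,-0.02],[-0.2,-0.03,-0.2,0,0,0,-0.02],[-0.4,-0.07,-0.2,0,0,0,-0.02],[-0.4,-0.07,-0.2,0,0,0,-0.02]]])

```text
time: 7.7
tool_pos: [0.5596, 0.0663, 0.0176]
eef_rot: [-3.138, 0.006, 0.169]
ft_force: [1.2, 2.0, 8.5]
finger_gap: 0.494
```

Request:
arm_command(moves=[[[0,0,0.4,0,0,0,-0.02],[0,0,0.9,0,0,0,-0.02],[0,0,1.6,0,0,0,-0.02],[-0.5,-0.09,3,0,0,0,-0.02],[-1.5,-0.2,6,0,0,0,-0.02],[-3,-0.5,10,0,0,0,-0.02],[-4,-0.6,13,0,0,0,-0.02],[-4,-0.6,14,0,0,0,-0.02]]])

```text
time: 8.5
tool_pos: [0.5199, 0.0603, 0.1617]
eef_rot: [-3.139, -0.0, 0.169]
ft_force: [1.1, -0.4, 0.0]
finger_gap: 0.486
```

```bash
python3 - <<'E'
from h import *
s=manip.sense(); print(s["time"],s["tool_pos"],s["ft_force"],s["ft_torque"])
a=manip.camera("wrist")[50:250,220:420]; b=manip.camera("top")[150:270,260:380]
save("pics/d.png",cv2.resize(a,(580,580),interpolation=cv2.INTER_CUBIC))
pose=np.load("pose2.npy")
for d in manip.masks_of("wrist","coupon"): print(round(d["conf"],2),d["extent"])
for p in ((-.02,.0,.028),(.03,0,.028),(.03,.0265,.026)): print(proj("wrist",fx(pose,p)))
for q in ("flow_cone","spare_coupon","jar","spatula"):
    for d in manip.landmark_of("top",q)[:1]: print(q,d["xy"])
E
```

```text
8.5 [0.5199 0.0603 0.1617] [ 1.1237 -0.4083  0.0397] [-0.0091 -0.0023 -0.0161]
0.93 [149.4, 210.1, 212.6, 268.7]
0.79 [323.7, 82.3, 381.7, 138.3]
0.73 [269.0, 279.6, 293.6, 321.8]
[349.8401 136.9574]
[351.5911  78.2552]
[321.0667  78.6008]
spare_coupon [372.6, 153.2]
jar [240.2, 208.3]
spatula [311.5, 129.3]
```

View pics/d.png

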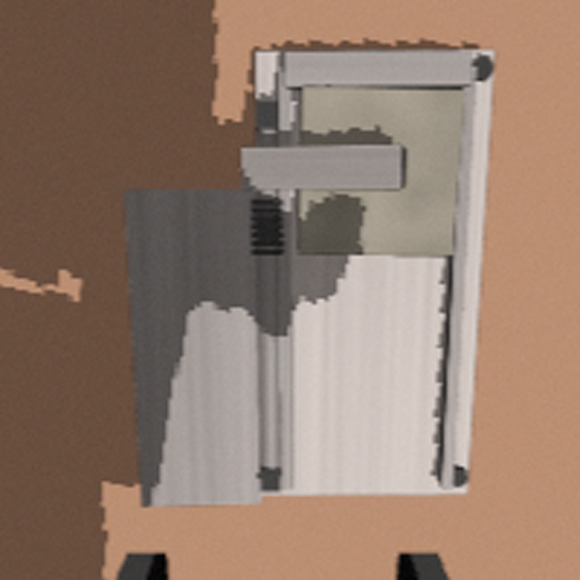

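The coupon lies square against the stop (crop rows 88..255), the clip arm is down on it, and the hand is clear at 0 N vertical force. The bystander landmarks that were found have not moved. I hand in.

```bash
python3 -c "
from cell import manip
print(manip.hand_in())"
```

```text
the job is handed in; nothing more can be done
None
```

The mortar coupon is home against the end stop with the clip released onto it, and I have handed the job in. No verdict was reported.

One fingertip held the thumb plate down at about 9–10 N while the other pushed the coupon under the raised foot. It came up hard against the stop at about 15 N. I backed the pusher off with the plate still pressed, then lifted straight up.

**What the last checks showed:**
- **Coupon:** the final wrist picture shows it flat and square against the stop.
- **Clip:** its arm is down on the coupon. The clip angle was never measured directly; I estimated it at about 0.3–0.4 rad while pressed, from the plate edge and the force. The loaded angle and clamping force at the end are judged from the picture only.
- **Hand:** clear at z = 0.16 m, with no contact force.
- **Bystanders:** the spare coupon, jar and spatula were found again within about 2 px (roughly 4 mm) of where they were.
- **Time:** about 8.7 s on the robot's clock.

**Checks that failed or disagreed:**
- The network did not find the flow cone in the last top picture, so I did not recheck it. The hand never went near it.
- Fixture yaw estimates ran from 0.12 to 0.19 rad. I used about 0.17, from the near-view corners.
- The back-off before lifting measured only about 0.3 mm, but the push force did fall to nearly zero.

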